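Bleed the purge line and reset its handwheel valve

ROBOT

A 6-joint arm with a two-finger parallel gripper is mounted at the origin on the work surface. World frame = base frame: x ahead of the robot, y to its left, z up, the work surface at z = 0. Lengths are in m, angles in rad, forces in N, time in s.
With the tool pointing down it reaches from about 0.375 to 0.9 m from the base axis. Payload 3.1 kg.
Tool frame: the origin (TCP) lies midway between the tips of the shut fingers; the grasp point (between the pads) lies 19 mm behind it; z points along the fingers, y is the line along which they close (so a half turn about z gives the same grasp; the last joint's range is limited). The gripper opens to 85 mm and grips with 20 to 120 N. Pads are 22 mm wide; open, the fingers measure 114 mm over their backs; the gripper's body (76 mm by 85 mm) begins 54 mm behind the grasp point. The pads swing forward as they close: fully open they stand 13 mm farther back than shut.
Start: joints at [-1.321, 0.527, 1.433, -0, 1.181, -0.178], TCP at [0.26, -0.568, 0.231] pointing down, gripper open.
Joint ranges: [-3.08, 3.08], [-0.75, 2.2], [0.22, 2.44], [-1.43, 4.57], [0, 2.65], [-2.85, 2.85]. Speed limits (rad/s): [2.79, 2.79, 3.14, 3.14, 3.14, 3.14].

INTERFACE

Orientations are given as a unit quaternion [w, x, y, z].
In Python, from plant import manip, optics, models gives the robot as it stands. The module is installed in compiled form; this text tells all that it offers.
- The arm moves only by the tool move_arm, never from a script. Its argument "series" is a list of rows, each an object with "twist": the turn, a rotation vector about the tool's x, y, z in degrees, a list of three; "travel": the shift along the tool's x, y, z in mm, a list of three; "claw": the finger opening in mm, from 0 to 85.4. A call has 1 to 10 rows; each row is the pose to reach, as a shift and turn from the pose commanded when the call began, along the tool's axes at that moment; what a row does not reach only later rows make up. A row lasts 1/8 s, in which the tool goes at most 62.5 mm and 10.7 degrees, less where a joint would pass 70% of its speed; a pose out of reach is approached as far as the arm can. A call with a gripper value outside its range is refused whole. The fingers move at their own pace and stop on an object; "grip_force" is the grip in N (left out, the last holds). Time passes only in rows, so rows that repeat a pose let the fingers close. It gives the time, the measured TCP pose, the force, the opening and the grip force at its end, in the units of the state.
- manip.get_obs(): the state, without advancing time (a new reading comes with each control period).
- optics.camera(name): name is "scene" or "top"; returns a dict with "pixels" (420x560x3 uint8, red, green, blue), "camera_matrix" (3x3 intrinsics, pixels), "T" (4x4, takes a point from camera to world coordinates). Camera axes: x right, y down, z forward; pixel columns grow to the right and rows downward; lengths in m; the calibration is good to about 2 mm. A picture is of the moment at which its call begins. There is no depth.
- manip.close_job(): hands the job in; it is judged then, once.
Trained networks look in the newest picture that a camera, given by its name, has taken for a name from the list of things; names that differ only in an ending like _2 or _b are one class to them, and where a whole thing is asked for, a point or a joint stands for the part that bears it (a point fixed in the world has none). Each returns a list of dicts, best first, with "conf" (0 to 1); they miss things now and then, are a little off and sometimes report something else, mostly with a low value. They report only what shows in the picture. A call takes as long as a camera call. They do not tell look-alikes from the thing itself.
- models.masks_of(camera, query): "pixels" (420x560 bool, what is visible of it) and "extent" ([centre column, centre row, width, height] in pixels, round what is visible of it).
The state is a dict: "time": time; "qpos": joint angles; "joint_velocities": joint speeds; "joint_torque": joint torques, N m; "ee_pos": TCP position; "orientation": TCP orientation; "force": force on the tool from outside, world axes, zero at the start; "wrist_torque": the same for the moment, N m; "opening": finger opening in m; "grasp_force": force on a finger pad.
Only numpy, scipy, OpenCV 4.12 (cv2) and the standard library are available. Lean on these libraries where they do the work, as an engineer would, in place of code of your own. Each camera call takes 0.05 s, during which the arm holds its last target. There are 200 camera calls.

TASK

On the wire bonder's purge-gas station, first bleed the line: press the hinged spring pedal all the way down to its stop, keep it there for a moment and let it come back up. Then turn the handwheel valve clockwise (seen from above) until it is fully closed against its stop, and back it off (anticlockwise) exactly two full turns. Finish holding the wheel still by its upright crank handle, gripped between the fingers - do not let go - and leave the things standing around where they are.

Things in the scene. Friction and masses are not known exactly. Their poses are not given: they have to be found in the camera images.
- purge_valve: the fixed part of the valve, a 110 x 90 x 12 mm steel foot with an aluminium block (80 x 70 mm, up to 52 mm high), a brass bonnet and tube stubs on its two y flanks. Bolted down. Origin: centre of the foot's underside, on the wheel's axis; z up. Its +x axis is the direction from the hub to the crank handle when the valve is fully closed.
- wheel (a joint): turn of the handwheel about its upright axis, rad: 0 = fully closed, a hard stop; it grows as the wheel opens (anticlockwise seen from above), 6.283 per turn, free up to 17. It starts somewhere between 2.5 and 8.5. Stays where it is left; dry friction 0.12 N m, about 2.5 N at the handle.
- wheel_hub (a point): centre of the handwheel, on its axis, 100 mm above the work surface, at the height of the rim's centre line. The wheel is black plastic with three spokes, 116 mm across; the rim is a 16 mm thick round bar (its top 108 mm above the surface); the hub is no higher than the rim.
- crank_grip (a point): the point to grip: on the axis of the upright steel crank handle, a round sleeve 22 mm in diameter and 55 mm long that stands on the wheel's rim, 50 mm from the wheel's axis, and spins freely on its own pin (so the fingers may keep their direction while the wheel turns). The sleeve runs from 30 mm below this point (112 mm above the surface) to 25 mm above it (167 mm); the point is 142 mm above the surface.
- bleed_unit: the pedal's fixed base, a 140 x 90 x 10 mm steel plate, bolted down. Origin: centre of its underside; the pedal's hinge lies across it at x = +55 mm, 24 mm up, along y; the pedal's free end points to its -x side.
- pedal (a joint): swing of the pedal, rad: 0 = up (spring rest), 0.30 = fully down at its hard stop, where the plate lies level. Springs back by itself when let go. Pressed at pedal_pad it starts to give at about 3.5 N and needs about 8 to 9 N to reach the stop.
- pedal_pad (a point): the point to press: on the upper face of the ribbed aluminium pedal plate (115 mm long from the hinge, 70 mm wide, 7 mm thick), mid-width, 20 mm from its free end and 95 mm from the hinge. With the pedal up it is about 55 mm above the surface; at the stop 27.5 mm above it, about 28 mm lower and 5 mm farther from the hinge.
- magazine: bystander: open-ended aluminium lead-frame magazine, 130 x 75 x 70 mm, origin at the centre of its underside; not to be disturbed
- spool: bystander: aluminium wire spool standing on its flange, 54 mm in diameter, 32 mm high, origin at the centre of its underside; not to be disturbed
- jar: bystander: clear plastic jar with a white cap, 60 mm in diameter, 85 mm high, origin at the centre of its underside; not to be disturbed
- driver: bystander: black-handled screwdriver lying flat along its own x axis, 200 mm long, 26 mm thick at the handle, its origin at mid-length on its underside; not to be disturbed
- crank: the sleeve of the same crank handle, its origin at the centre of its lower end, 30 mm below crank_grip; z up along the sleeve; it spins freely about z
Things that resemble listed ones, but are neither listed nor needed, are in the scene too. What is meant by the purge_valve is not red, and is the larger of those in its own colour.

How it is judged:
By the outcome, as a careful person would: the job done as asked, in the order asked, and still so for the second after the job is handed in, while the arm keeps its last pose, push and grip.
It also fails if it takes over 70 s, if anything falls off the work surface, if the arm or the gripper's body presses on something with over 40 N, if the wrist force passes 120 N, or if a joint passes its speed limit or range.

## Working session

There is one attempt and no reset: what is moved stays moved. The work goes in short steps, Python scripts to look and compute and a tool call to move; the robot and the scene stay as the last step left them, time stands still between calls to the robot, and variables do not carry over. Pictures are saved under pics/ and viewed, at most 10 in all, crops included, and the job is handed in when it is done.

Besides the shell and the picture viewer there is one more tool, called after ">>>" as a command line: name --argument value ..., lists and objects as JSON in quotes. move_arm: Moves the arm, as the interface text tells. Its arguments: {"type":"object","properties":{"series":{"type":"array"},"grip_force":{"type":"number"}},"required":["series"]}

```bash
mkdir -p pics; cat > h.py <<'E'
import numpy as np, cv2
from plant import manip, optics, models
from scipy.spatial.transform import Rotation as R
def cam(n,save=None):
    c=optics.camera(n)
    if save: cv2.imwrite('pics/'+save,cv2.cvtColor(c['pixels'],cv2.COLOR_RGB2BGR))
    return c
def ray(c,u,v,z):
    T=c['T'];d=T[:3,:3]@np.linalg.inv(c['camera_matrix'])@[u,v,1];o=T[:3,3]
    return o+d*(z-o[2])/d[2]
def proj(c,p):
    T=c['T'];q=c['camera_matrix']@(T[:3,:3].T@(np.asarray(p)-T[:3,3]));return q[:2]/q[2]
E
python3 - <<'E'
from h import *
a=cam('top','top0.png');b=cam('scene','scene0.png')
for n in ['top','scene']:
  for q in ['purge_valve','wheel','crank','bleed_unit','pedal','magazine','spool','jar','driver']:
    print(n,q,[(round(d['conf'],2),np.round(d['extent']).tolist()) for d in models.masks_of(n,q)])
for c in(a,b): print(c['T'][:3].round(3).tolist(),c['camera_matrix'].round(1).tolist())
o=manip.get_obs();print(o['time'],o['ee_pos'],o['orientation'],o['opening'],o['force'])
E
```

```text
top purge_valve [(0.94, [387.0, 277.0, 40.0, 33.0]), (0.89, [347.0, 220.0, 53.0, 52.0]), (0.81, [337.0, 133.0, 51.0, 58.0])]
top wheel [(0.8, [392.0, 278.0, 34.0, 29.0]), (0.74, [336.0, 128.0, 41.0, 48.0]), (0.6, [352.0, 220.0, 46.0, 45.0])]
top crank [(0.67, [329.0, 111.0, 14.0, 12.0]), (0.62, [390.0, 266.0, 9.0, 8.0]), (0.44, [340.0, 205.0, 15.0, 8.0])]
top bleed_unit [(0.8, [225.0, 211.0, 45.0, 70.0]), (0.62, [343.0, 203.0, 12.0, 13.0])]
top pedal [(0.86, [225.0, 221.0, 37.0, 46.0]), (0.51, [353.0, 220.0, 44.0, 45.0])]
top magazine [(0.58, [271.0, 130.0, 31.0, 55.0])]
top spool [(0.61, [276.0, 278.0, 23.0, 19.0])]
top jar [(0.67, [146.0, 164.0, 28.0, 22.0])]
top driver [(0.89, [432.0, 219.0, 48.0, 65.0]), (0.51, [353.0, 219.0, 48.0, 42.0])]
scene purge_valve [(0.96, [211.0, 245.0, 57.0, 69.0]), (0.77, [257.0, 302.0, 60.0, 78.0]), (0.67, [153.0, 230.0, 39.0, 44.0])]
scene wheel [(0.71, [150.0, 219.0, 34.0, 16.0]), (0.68, [206.0, 227.0, 48.0, 42.0]), (0.64, [256.0, 284.0, 56.0, 41.0])]
scene crank [(0.78, [278.0, 277.0, 14.0, 28.0]), (0.6, [227.0, 219.0, 8.0, 24.0]), (0.5, [152.0, 220.0, 8.0, 18.0])]
scene bleed_unit [(0.61, [324.0, 225.0, 46.0, 54.0])]
scene pedal [(0.92, [324.0, 218.0, 34.0, 32.0])]
scene magazine [(0.92, [335.0, 289.0, 60.0, 68.0])]
scene spool [(0.5, [257.0, 212.0, 19.0, 18.0]), (0.3, [211.0, 244.0, 58.0, 72.0])]
scene jar [(0.91, [424.0, 225.0, 28.0, 39.0])]
scene driver [(0.64, [112.0, 288.0, 69.0, 32.0])]
[[-0.006, -0.997, 0.072, 0.483], [-1.0, 0.006, 0.001, -0.009], [-0.002, -0.072, -0.997, 1.222]] [[444.3, 0.0, 279.2], [0.0, 444.3, 207.1], [0.0, 0.0, 1.0]]
[[0.468, 0.49, -0.735, 1.422], [0.884, -0.255, 0.393, -0.449], [0.005, -0.833, -0.553, 0.74]] [[468.7, 0.0, 286.3], [0.0, 468.7, 215.6], [0.0, 0.0, 1.0]]
1.0 [ 0.25989881 -0.56838092  0.23132399] [ 9.46274365e-06  9.77102689e-01  2.12768266e-01 -2.27011096e-06] 0.085460497269678 [-0.44911396 -0.24189158 -0.26178468]
```

View pics/top0.png

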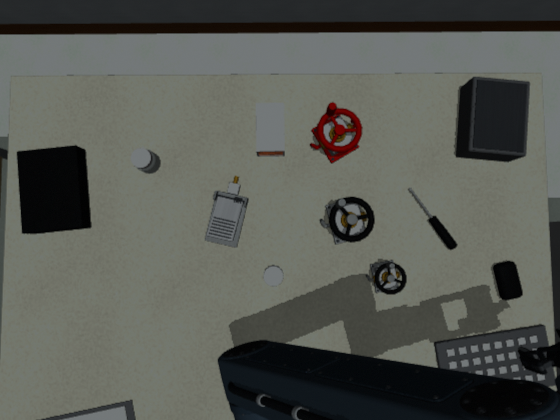

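View pics/scene0.png

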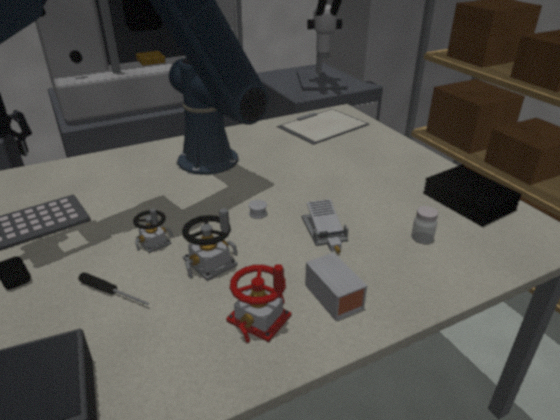

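The pictures show three valves. In the top view they are red at (337,130), large black at (351,220) and small black at (389,277). In the scene view they are at (257,302), (210,245) and (152,230). I choose the large black one: it is not red and is the larger of the two black ones. The pedal is at top (226,217), with its free end toward the image bottom. I'll check this in one close crop with the measurements overlaid.

```bash
cat > m.py <<'E'
from h import *
from scipy.optimize import least_squares
a=cam('top');b=cam('scene')
def near(n,q,u,v):
    L=[d for d in models.masks_of(n,q) if np.hypot(d['extent'][0]-u,d['extent'][1]-v)<22]
    return L[0] if L else None
def tri(p,q):
    return least_squares(lambda x:np.r_[proj(a,x)-p,proj(b,x)-q],[.45,-.15,.1]).x
for n,c,u,v in(('top',a,351,220),('scene',b,206,227)):
    d=near(n,'wheel',u,v)
    if d: print(n,'wheel',d['extent'],ray(c,*d['extent'][:2],.1).round(4))
    d=near(n,'crank',u-12 if n=='top' else 227,v-15 if n=='top' else 219)
    if d: print(n,'crank',d['extent'],ray(c,*d['extent'][:2],.14).round(4))
for n,c,u,v in(('top',a,225,217),('scene',b,324,222)):
  for q in('pedal','bleed_unit'):
    d=near(n,q,u,v)
    if d is None: continue
    m=d['pixels'].astype(np.uint8);r=cv2.minAreaRect(cv2.findNonZero(m))
    print(n,q,d['extent'],r,[ray(c,*p,.04).round(3).tolist() for p in cv2.boxPoints(r)])
A=cv2.cvtColor(a['pixels'],4);B=cv2.cvtColor(b['pixels'],4)
t=np.hstack([cv2.resize(A[185:260,310:400],None,fx=4.4,fy=4.4,interpolation=2),cv2.resize(A[165:255,185:265],(330,330),interpolation=2)])
s=np.hstack([cv2.resize(B[200:280,170:250],(270,270),interpolation=2),cv2.resize(B[190:255,295:360],(270,270),interpolation=2)])
o=np.zeros((600,740,3),np.uint8);o[:330,:t.shape[1]]=t[:,:740];o[330:,:540]=s
cv2.imwrite('pics/crop1.png',np.clip(o*1.6,0,255).astype(np.uint8))
E
python3 m.py
```

```text
top wheel [352.7, 219.7, 47.6, 47.6] [ 0.5306 -0.1936  0.1   ]
scene wheel [207.5, 226.6, 50.6, 39.9] [ 0.5257 -0.1831  0.1   ]
scene crank [207.0, 227.1, 51.6, 41.3] [ 0.5831 -0.2014  0.14  ]
top pedal [224.9, 221.3, 38.8, 44.3] ((224.66619873046875, 219.10169982910156), (27.353206634521484, 41.69891357421875), 15.52410888671875) [[0.494, 0.187, 0.04], [0.6, 0.158, 0.04], [0.58, 0.087, 0.04], [0.474, 0.117, 0.04]]
top bleed_unit [226.4, 211.6, 42.9, 70.9] ((228.29432678222656, 210.252685546875), (34.93916320800781, 71.00863647460938), 11.592175483703613) [[0.478, 0.192, 0.04], [0.664, 0.155, 0.04], [0.644, 0.063, 0.04], [0.459, 0.101, 0.04]]
scene pedal [322.8, 216.9, 29.8, 30.2] ((324.61260986328125, 216.28233337402344), (34.8684196472168, 24.732751846313477), 72.34988403320312) [[0.463, 0.131, 0.04], [0.46, 0.212, 0.04], [0.613, 0.146, 0.04], [0.613, 0.075, 0.04]]
scene bleed_unit [326.4, 224.4, 41.1, 51.3] ((325.7447814941406, 226.03738403320312), (56.520050048828125, 34.3588752746582), 61.11341857910156) [[0.478, 0.089, 0.04], [0.44, 0.21, 0.04], [0.676, 0.142, 0.04], [0.697, 0.041, 0.04]]
```

View pics/crop1.png

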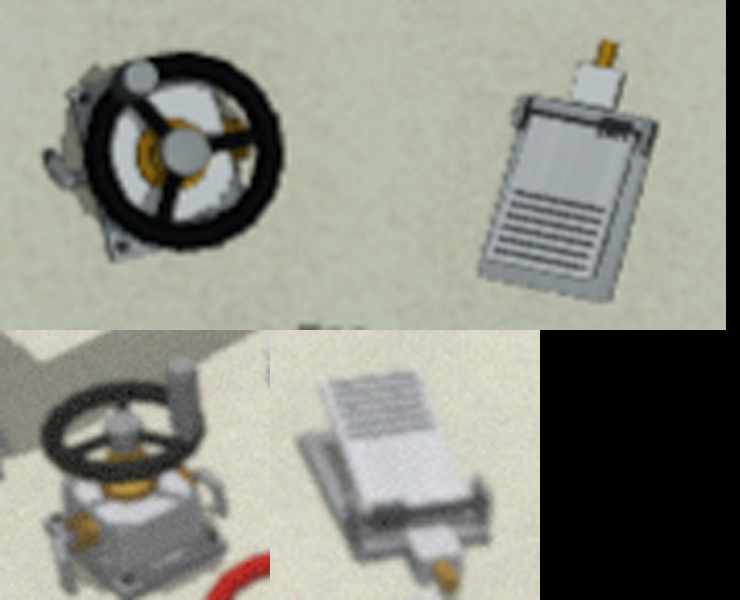

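```bash
cat > m2.py <<'E'
from h import *
from scipy.optimize import least_squares
a=cam('top');b=cam('scene')
tp=lambda x,y:np.array([310+x/4.4,185+y/4.4]); tq=lambda x,y:np.array([185+(x-396)/4.125,165+y/3.667])
sp=lambda x,y:np.array([170+x/3.375,200+(y-330)/3.375]); sq=lambda x,y:np.array([295+(x-270)/4.154,190+(y-330)/4.154])
# valve: hub x,y, crank angle
def f(p):
    h=np.r_[p[:2],.1];k=p[:2]+.05*np.array([np.cos(p[2]),np.sin(p[2])]);k=np.r_[k,.167]
    return np.r_[proj(a,h)-tp(184,150),proj(a,k)-tp(141,78),proj(b,h)-sp(123,433),proj(b,k)-sp(181,367)]
s=least_squares(f,[.53,-.19,.7]);print('valve',s.x.round(4),s.fun.round(1))
print('hub indiv',ray(a,*tp(184,150),.1),ray(b,*sp(123,433),.1),'crank',ray(a,*tp(141,78),.167),ray(b,*sp(181,367),.167))
loc=np.array([[.07,.045,.01],[.07,-.045,.01],[-.07,-.045,.01],[-.07,.045,.01],[-.0538,-.035,.0613],[-.0538,.035,.0613]])
im=[tq(520,95),tq(657,125),tq(610,300),tq(480,275),tq(597,277),tq(492,262)]
def W(p,l): c,s_=np.cos(p[2]),np.sin(p[2]);return np.c_[p[0]+c*l[:,0]-s_*l[:,1],p[1]+s_*l[:,0]+c*l[:,1],l[:,2]]
ims=[sq(325,380),sq(418,372)]
def g(p):
    w=W(p,loc);return np.r_[np.ravel([proj(a,x)-i for x,i in zip(w,im)]),np.ravel([proj(b,w[5-k])-ims[1-k] for k in(0,1)])]
s=least_squares(g,[.53,.13,-.2]);print('unit',s.x.round(4),s.fun.round(1))
pad=W(s.x,np.array([[.055-.0897,0,.055],[.055-.095,0,.0275]]));print('pad',pad.round(4))
o=manip.get_obs();r=R.from_quat(o['orientation'],scalar_first=True);print(r.as_matrix().round(4).tolist(),o['ee_pos'])
print('tool delta to 25 above pad',(r.inv().apply(pad[0]+[0,0,.025]-o['ee_pos'])*1000).round(1))
E
python3 m2.py
```

```text
valve [ 0.5343 -0.1906  0.7404] [-0.3 -0.8 -0.5 -1.2 -0.7 -1.2 -0.8 -1.6]
hub indiv [ 0.53211412 -0.19138252  0.1       ] [ 0.53989907 -0.19083519  0.1       ] crank [ 0.56828505 -0.15795649  0.167     ] [ 0.57809234 -0.157755    0.167     ]
unit [ 0.5397  0.1361 -0.2166] [ 0.9 -0.7 -0.2 -2.1  0.1  0.4 -0.7  0.2 -1.   0.1 -1.8 -1.5 -1.3 -2.4
 -2.9 -0.9]
pad [[0.5058 0.1436 0.055 ]
 [0.5007 0.1447 0.0275]]
[[0.9095, 0.4158, -0.0], [0.4158, -0.9095, -0.0], [-0.0, 0.0, -1.0]] [ 0.2598742  -0.56838463  0.23134057]
tool delta to 25 above pad [ 519.7 -545.2  151.3]
```

The crop confirms the big black valve with its steel crank. The hub is at about (0.534,-0.191), the crank at about 0.74 rad, and the pedal pad at about (0.505,0.143). The reach and sizes agree with what's given. Next I go above the pad with the fingers shut.

>>> move_arm --series '[{"twist":[0,0,0],"travel":[520,-545,0],"claw":0},{"twist":[0,0,0],"travel":[520,-545,0],"claw":0},{"twist":[0,0,0],"travel":[520,-545,0],"claw":0},{"twist":[0,0,0],"travel":[520,-545,0],"claw":0},{"twist":[0,0,0],"travel":[520,-545,0],"claw":0},{"twist":[0,0,0],"travel":[520,-545,0],"claw":0},{"twist":[0,0,0],"travel":[520,-545,0],"claw":0},{"twist":[0,0,0],"travel":[520,-545,0],"claw":0},{"twist":[0,0,0],"travel":[520,-545,0],"claw":0},{"twist":[0,0,0],"travel":[520,-545,0],"claw":0}]'

```text
time: 2.85
ee_pos: [0.4651, 0.0242, 0.2317]
orientation: [0.0, 0.977, 0.213, 0.001]
force: [0.4, -1.4, 0.1]
opening: -0.0001
grasp_force: 0.0
```

>>> move_arm --series '[{"twist":[0,0,0],"travel":[85,-91,0],"claw":0},{"twist":[0,0,0],"travel":[85,-91,60],"claw":0},{"twist":[0,0,0],"travel":[85,-91,120],"claw":0},{"twist":[0,0,0],"travel":[85,-91,150],"claw":0},{"twist":[0,0,0],"travel":[85,-91,150],"claw":0},{"twist":[0,0,0],"travel":[85,-91,150],"claw":0}]'

```text
time: 3.6
ee_pos: [0.5048, 0.1402, 0.0826]
orientation: [0.0, 0.977, 0.213, 0.001]
force: [0.9, -0.4, -0.3]
opening: -0.0002
grasp_force: 0.0
```

```bash
python3 - <<'E'
from h import *
a=cam('top');b=cam('scene')
o=manip.get_obs();r=R.from_quat(o['orientation'],scalar_first=True);print(o['time'],o['ee_pos'],o['force'])
for p in([.5058,.1436],[.5007,.1447]): print((r.inv().apply(np.r_[p,.055]-o['ee_pos'])*1000).round(1))
cv2.imwrite('pics/press.png',np.hstack([cv2.resize(cv2.cvtColor(b['pixels'],4)[160:260,270:400],None,fx=4,fy=4,interpolation=2)]))
E
```

```text
3.7 [0.50547371 0.14008771 0.08356092] [ 0.23966618 -0.16933945 -0.41887286]
[ 1.6 -3.1 28.6]
[-2.6 -6.2 28.5]
```

View pics/press.png

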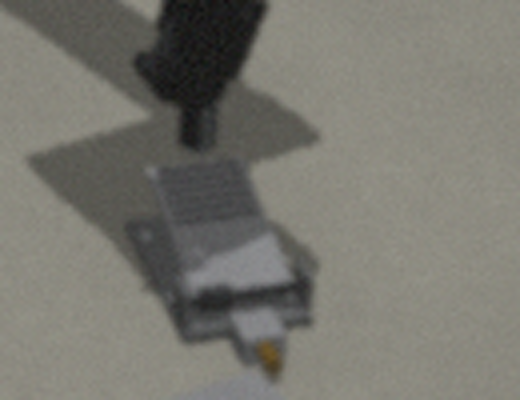

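The tip is at scene crop (197,148), just above the free part of the ribbed plate (free edge near y 162). It will land about 20 mm in, so I press.

>>> move_arm --series '[{"twist":[0,0,0],"travel":[0,-4,20],"claw":0},{"twist":[0,0,0],"travel":[-1,-4,32],"claw":0},{"twist":[0,0,0],"travel":[-2,-5,40],"claw":0},{"twist":[0,0,0],"travel":[-3,-6,48],"claw":0},{"twist":[0,0,0],"travel":[-3,-6,53],"claw":0},{"twist":[0,0,0],"travel":[-3,-6,53],"claw":0}]'

```text
time: 4.45
ee_pos: [0.4987, 0.1446, 0.0292]
orientation: [-0.0, 0.977, 0.213, 0.0]
force: [-1.7, 0.7, 8.1]
opening: -0.0001
grasp_force: 3.8
```

>>> move_arm --series '[{"twist":[0,0,0],"travel":[0,0,1.5],"claw":0},{"twist":[0,0,0],"travel":[0,0,3],"claw":0},{"twist":[0,0,0],"travel":[0,0,4],"claw":0},{"twist":[0,0,0],"travel":[0,0,4],"claw":0}]'

```text
time: 4.95
ee_pos: [0.4987, 0.1446, 0.0273]
orientation: [0.0, 0.977, 0.213, 0.001]
force: [-4.9, 0.6, 21.8]
opening: -0.0002
grasp_force: 11.0
```

At the stop: 22 N at z = 27.3 mm. I hold for 1 s, then release.

>>> move_arm --series '[{"twist":[0,0,0],"travel":[0,0,0.5],"claw":0},{"twist":[0,0,0],"travel":[0,0,0.5],"claw":0},{"twist":[0,0,0],"travel":[0,0,0.5],"claw":0},{"twist":[0,0,0],"travel":[0,0,0.5],"claw":0},{"twist":[0,0,0],"travel":[0,0,0.5],"claw":0},{"twist":[0,0,0],"travel":[0,0,0.5],"claw":0},{"twist":[0,0,0],"travel":[0,0,0.5],"claw":0},{"twist":[0,0,0],"travel":[0,0,0.5],"claw":0},{"twist":[0,0,0],"travel":[2,3,-15],"claw":0},{"twist":[0,0,0],"travel":[4,5,-30],"claw":0}]'

```text
time: 6.2
ee_pos: [0.5044, 0.1419, 0.0558]
orientation: [-0.0, 0.977, 0.213, 0.001]
force: [0.6, 1.9, 2.8]
opening: -0.0002
grasp_force: 1.6
```

```bash
python3 - <<'E'
from h import *
o=manip.get_obs();r=R.from_quat(o['orientation'],scalar_first=True);print(o['time'],o['ee_pos'],o['qpos'].round(3))
k=np.array([.5343+.05*np.cos(.74),-.1906+.05*np.sin(.74),.230])
print(k,(r.inv().apply(k-o['ee_pos'])*1000).round(1))
E
```

```text
6.2 [0.50443652 0.14189628 0.05583903] [6.000e-02 6.730e-01 1.821e+00 1.000e-03 6.460e-01 1.202e+00]
[ 0.57122343 -0.1568856   0.23      ] [ -63.1  299.5 -174.3]
```

>>> move_arm --series '[{"twist":[0,0,0],"travel":[0,0,-60],"claw":0},{"twist":[0,0,0],"travel":[0,0,-120],"claw":30},{"twist":[0,0,0],"travel":[-20,40,-174],"claw":60},{"twist":[0,0,0],"travel":[-63,299,-174],"claw":70},{"twist":[0,0,0],"travel":[-63,299,-174],"claw":70},{"twist":[0,0,0],"travel":[-63,299,-174],"claw":70},{"twist":[0,0,0],"travel":[-63,299,-174],"claw":70},{"twist":[0,0,0],"travel":[-63,299,-174],"claw":70},{"twist":[0,0,0],"travel":[-63,299,-174],"claw":70},{"twist":[0,0,0],"travel":[-63,299,-174],"claw":70}]'

```text
time: 7.45
ee_pos: [0.5703, -0.1546, 0.2281]
orientation: [-0.001, 0.977, 0.213, -0.001]
force: [-0.8, 0.1, -0.3]
opening: 0.0701
grasp_force: 0.0
```

```bash
python3 - <<'E'
from h import *
b=cam('scene');a=cam('top')
o=manip.get_obs();r=R.from_quat(o['orientation'],scalar_first=True);print(o['time'],o['ee_pos'],o['opening'],o['force'])
k=np.array([.5712,-.1569,.142]);print((r.inv().apply(k-o['ee_pos'])*1000).round(1))
cv2.imwrite('pics/pre.png',np.hstack([cv2.resize(cv2.cvtColor(c['pixels'],4)[s],(400,400),interpolation=2) for c,s in((b,np.s_[170:270,160:260]),(a,np.s_[170:270,300:400]))]))
k[2]=.167;print('k scene px',proj(b,k),proj(b,o['ee_pos']))
E
```

```text
7.55 [ 0.5706454  -0.15436831  0.22830412] 0.06996203174068047 [ 0.02579664 -0.05607947  0.06190059]
[-0.5  2.6 86.3]
k scene px [222.85407017 209.39232807] [221.88934607 185.41285906]
```

View pics/pre.png

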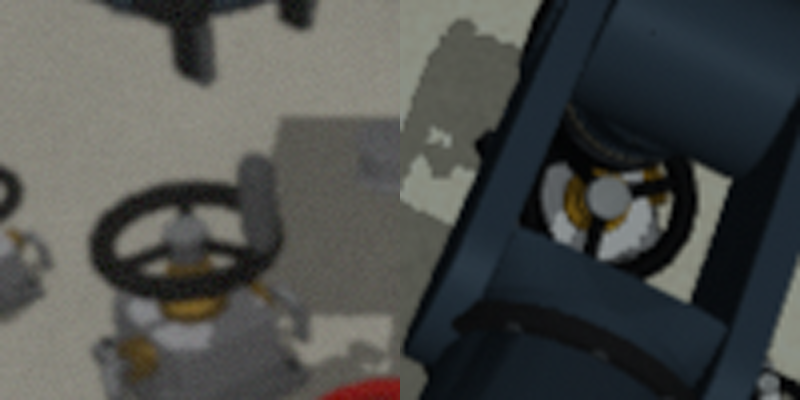

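The crank's sleeve top is at scene crop (256,165), i.e. pixel (224,211), where I predicted it. The fingers at (195,75) and (297,20) straddle it. I descend and grip.

>>> move_arm --series '[{"twist":[0,0,0],"travel":[0,3,50],"claw":70},{"twist":[0,0,0],"travel":[0,3,104],"claw":70},{"twist":[0,0,0],"travel":[0,3,104],"claw":70},{"twist":[0,0,0],"travel":[0,3,104],"claw":40},{"twist":[0,0,0],"travel":[0,3,104],"claw":28},{"twist":[0,0,0],"travel":[0,3,104],"claw":20},{"twist":[0,0,0],"travel":[0,3,104],"claw":10},{"twist":[0,0,0],"travel":[0,3,104],"claw":10},{"twist":[0,0,0],"travel":[0,3,104],"claw":10}]' --grip_force 30

```text
time: 8.68
ee_pos: [0.5736, -0.159, 0.1268]
orientation: [0.001, 0.977, 0.213, 0.002]
force: [-1.1, 2.6, 7.3]
opening: 0.0209
grasp_force: 29.2
```

```bash
python3 - <<'E'
from h import *
b=cam('scene');o=manip.get_obs();print(o['time'],o['ee_pos'],o['opening'],o['force'],o['grasp_force'])
cv2.imwrite('pics/grip.png',cv2.resize(cv2.cvtColor(b['pixels'],4)[170:270,160:260],(500,500),interpolation=2))
E
```

```text
8.725 [ 0.57365055 -0.15905515  0.12676089] 0.021217066288940566 [0.49252599 2.62954941 6.62999134] 29.214317039586604
```

View pics/grip.png

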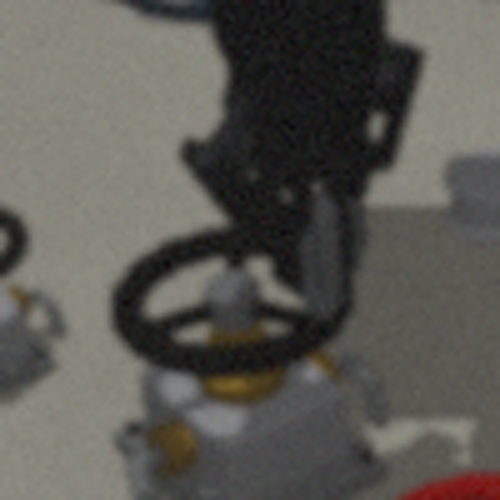

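The grip is on the sleeve at crop (322,265), with an opening of 21 mm. Next is a helper to plan arc rows from the measured pose. A first partial clockwise arc will give the circle fit.

```bash
cat > arc.py <<'E'
import sys; from h import *
# usage: arc.py cx cy radius step_deg n [z]
cx,cy,rad,st,n=map(float,sys.argv[1:6]);z=float(sys.argv[6]) if len(sys.argv)>6 else .1255
o=manip.get_obs();p=np.array(o['ee_pos']);r=R.from_quat(o['orientation'],scalar_first=True)
ph=np.arctan2(p[1]-cy,p[0]-cx);print('t',o['time'],'p',p.round(4),'phi deg',np.degrees(ph).round(2),'r',np.hypot(p[0]-cx,p[1]-cy).round(4),'F',np.round(o['force'],1),'rv',np.degrees((R.from_matrix([[.9095,.4158,0],[.4158,-.9095,0],[0,0,-1]])*r.inv()).as_rotvec()).round(1),'q6',o['qpos'][5].round(2))
for i in range(1,int(n)+1):
    a=ph+np.radians(st*i);t=np.array([cx+rad*np.cos(a),cy+rad*np.sin(a),z])
    print((r.inv().apply(t-p)*1000).round(0).tolist())
E
python3 arc.py .5347 -.1905 .05 -12 8
```

```text
t 8.725 p [ 0.5737 -0.1591  0.1268] phi deg 38.91 r 0.0501 F [0.5 2.6 6.6] rv [0.  0.2 0. ] q6 0.68
[1.0, 10.0, 1.0]
[1.0, 21.0, 1.0]
[-2.0, 31.0, 1.0]
[-7.0, 40.0, 1.0]
[-14.0, 48.0, 1.0]
[-22.0, 55.0, 1.0]
[-31.0, 59.0, 1.0]
[-41.0, 62.0, 1.0]
```

>>> move_arm --series '[{"twist":[0,0,0],"travel":[1,10,-1],"claw":10},{"twist":[0,0,0],"travel":[1,21,-1],"claw":10},{"twist":[0,0,0],"travel":[-2,31,-1],"claw":10},{"twist":[0,0,0],"travel":[-7,40,-1],"claw":10},{"twist":[0,0,0],"travel":[-7,40,-1],"claw":10}]'

```text
time: 9.35
ee_pos: [0.5827, -0.2006, 0.1267]
orientation: [0.001, 0.977, 0.213, -0.0]
force: [-1.9, -0.2, 6.2]
opening: 0.0211
grasp_force: 30.1
```

```bash
python3 arc.py .5347 -.1905 .05 -14 10 .1275
```

```text
t 9.35 p [ 0.5827 -0.2006  0.1267] phi deg -11.84 r 0.049 F [-1.9 -0.2  6.2] rv [0.1 0.  0. ] q6 0.63
[-8.0, 9.0, -1.0]
[-18.0, 16.0, -1.0]
[-29.0, 20.0, -1.0]
[-42.0, 21.0, -1.0]
[-54.0, 19.0, -1.0]
[-65.0, 14.0, -1.0]
[-74.0, 7.0, -1.0]
[-82.0, -3.0, -1.0]
[-87.0, -14.0, -1.0]
[-89.0, -26.0, -1.0]
```

>>> move_arm --series '[{"twist":[0,0,0],"travel":[-8,9,-1],"claw":10},{"twist":[0,0,0],"travel":[-18,16,-1],"claw":10},{"twist":[0,0,0],"travel":[-29,20,-1],"claw":10},{"twist":[0,0,0],"travel":[-42,21,-1],"claw":10},{"twist":[0,0,0],"travel":[-54,19,-1],"claw":10},{"twist":[0,0,0],"travel":[-65,14,-1],"claw":10},{"twist":[0,0,0],"travel":[-74,7,-1],"claw":10},{"twist":[0,0,0],"travel":[-82,-3,-1],"claw":10},{"twist":[0,0,0],"travel":[-82,-3,-1],"claw":10}]'

```text
time: 10.48
ee_pos: [0.5048, -0.2299, 0.1267]
orientation: [0.0, 0.977, 0.213, -0.002]
force: [-3.4, -2.1, 7.9]
opening: 0.0212
grasp_force: 30.3
```

```bash
python3 arc.py .5347 -.1905 .05 -6 10 .1285; python3 - <<'E'
import numpy as np
P=np.array([[.57365,-.15905],[.5827,-.2006],[.0,.0]])
from h import *
P[2]=manip.get_obs()['ee_pos'][:2]
A=np.c_[2*P,np.ones(3)];c=np.linalg.solve(A,(P**2).sum(1));print('circ',c[:2],np.sqrt(c[2]+c[0]**2+c[1]**2))
E
```

```text
t 10.475 p [ 0.5048 -0.2299  0.1267] phi deg -127.2 r 0.0495 F [-3.4 -2.1  7.9] rv [ 0.  -0.2 -0.1] q6 0.52
[-3.0, -5.0, -2.0]
[-4.0, -9.0, -2.0]
[-6.0, -15.0, -2.0]
[-6.0, -20.0, -2.0]
[-6.0, -25.0, -2.0]
[-6.0, -30.0, -2.0]
[-5.0, -35.0, -2.0]
[-3.0, -40.0, -2.0]
[-1.0, -45.0, -2.0]
[1.0, -50.0, -2.0]
circ [ 0.53400573 -0.1894455 ] 0.04995552361132742
```

```bash
python3 arc.py .534 -.1894 .05 -6 10 .1295
```

```text
t 10.475 p [ 0.5048 -0.2299  0.1267] phi deg -125.8 r 0.05 F [-3.4 -2.1  7.9] rv [ 0.  -0.2 -0.1] q6 0.52
[-2.0, -5.0, -3.0]
[-4.0, -10.0, -3.0]
[-6.0, -15.0, -3.0]
[-6.0, -20.0, -3.0]
[-7.0, -25.0, -3.0]
[-6.0, -30.0, -3.0]
[-5.0, -35.0, -3.0]
[-4.0, -40.0, -3.0]
[-2.0, -45.0, -3.0]
[0.0, -50.0, -3.0]
```

>>> move_arm --series '[{"twist":[0,0,0],"travel":[-4,-10,-2],"claw":10},{"twist":[0,0,0],"travel":[-6,-20,-3],"claw":10},{"twist":[0,0,0],"travel":[-6,-30,-3],"claw":10},{"twist":[0,0,0],"travel":[-5,-35,-3],"claw":10},{"twist":[0,0,0],"travel":[-4,-38,-3],"claw":10},{"twist":[0,0,0],"travel":[-4,-38,-3],"claw":10}]'

```text
time: 11.22
ee_pos: [0.4843, -0.1944, 0.1273]
orientation: [-0.003, 0.977, 0.213, -0.003]
force: [-5.4, -0.6, -24.8]
opening: 0.0208
grasp_force: 30.3
```

```bash
python3 arc.py .534 -.1894 .05 -4 6 .1290
```

```text
t 11.225 p [ 0.4843 -0.1944  0.1273] phi deg -174.25 r 0.0499 F [ -5.4  -0.6 -24.8] rv [-0.3 -0.4 -0. ] q6 0.55
[1.0, -3.0, -2.0]
[3.0, -6.0, -2.0]
[4.0, -10.0, -2.0]
[6.0, -12.0, -2.0]
[8.0, -15.0, -2.0]
[11.0, -18.0, -2.0]
```

>>> move_arm --series '[{"twist":[0,0,0],"travel":[1,-3,2.5],"claw":10},{"twist":[0,0,0],"travel":[3,-6,2.5],"claw":10},{"twist":[0,0,0],"travel":[6,-12,2.5],"claw":10},{"twist":[0,0,0],"travel":[8,-15,2.5],"claw":10},{"twist":[0,0,0],"travel":[8,-15,2.5],"claw":10}]'

```text
time: 11.85
ee_pos: [0.4855, -0.1777, 0.127]
orientation: [-0.003, 0.977, 0.213, -0.003]
force: [-7.5, 0.3, -9.1]
opening: 0.0208
grasp_force: 31.7
```

```bash
python3 arc.py .534 -.1894 .05 -14 10 .1270
```

```text
t 11.85 p [ 0.4855 -0.1777  0.127 ] phi deg 166.45 r 0.0498 F [-7.5  0.3 -9.1] rv [-0.2 -0.4 -0. ] q6 0.57
[9.0, -9.0, 0.0]
[19.0, -15.0, 0.0]
[31.0, -18.0, 0.0]
[43.0, -19.0, -0.0]
[55.0, -17.0, -0.0]
[66.0, -12.0, -0.0]
[75.0, -4.0, -0.0]
[83.0, 6.0, -0.0]
[87.0, 17.0, -0.0]
[89.0, 29.0, -1.0]
```

>>> move_arm --series '[{"twist":[0,0,0],"travel":[9,-9,0.5],"claw":10},{"twist":[0,0,0],"travel":[19,-15,1],"claw":10},{"twist":[0,0,0],"travel":[31,-18,1],"claw":10},{"twist":[0,0,0],"travel":[43,-19,1],"claw":10},{"twist":[0,0,0],"travel":[55,-17,1],"claw":10},{"twist":[0,0,0],"travel":[66,-12,1],"claw":10},{"twist":[0,0,0],"travel":[75,-4,1],"claw":10},{"twist":[0,0,0],"travel":[83,6,1],"claw":10},{"twist":[0,0,0],"travel":[83,6,1],"claw":10}]'

```text
time: 12.98
ee_pos: [0.5694, -0.154, 0.1269]
orientation: [0.003, 0.977, 0.213, 0.002]
force: [-0.4, -4.5, -1.9]
opening: 0.021
grasp_force: 32.4
```

```bash
python3 arc.py .534 -.1894 .05 -4 10 .1270
```

```text
t 12.975 p [ 0.5694 -0.154   0.1269] phi deg 45.03 r 0.0501 F [-0.4 -4.5 -1.9] rv [0.3 0.3 0. ] q6 0.69
[1.0, 3.0, -0.0]
[2.0, 7.0, -0.0]
[3.0, 10.0, -0.0]
[3.0, 14.0, -0.0]
[3.0, 17.0, 0.0]
[3.0, 21.0, 0.0]
[3.0, 24.0, 0.0]
[2.0, 28.0, 0.0]
[1.0, 31.0, 0.0]
[0.0, 34.0, 0.0]
```

>>> move_arm --series '[{"twist":[0,0,0],"travel":[1,3,0],"claw":10},{"twist":[0,0,0],"travel":[2,7,0],"claw":10},{"twist":[0,0,0],"travel":[3,14,0],"claw":10},{"twist":[0,0,0],"travel":[3,21,0],"claw":10},{"twist":[0,0,0],"travel":[3,26,0],"claw":10},{"twist":[0,0,0],"travel":[3,26,0],"claw":10},{"twist":[0,0,0],"travel":[3,26,0],"claw":10}]'

```text
time: 13.85
ee_pos: [0.5816, -0.1743, 0.1268]
orientation: [0.001, 0.977, 0.213, 0.002]
force: [-0.6, 0.3, 4.2]
opening: 0.021
grasp_force: 33.0
```

```bash
python3 arc.py .534 -.1894 .05 -2 7 .1270
```

```text
t 13.85 p [ 0.5816 -0.1743  0.1268] phi deg 17.65 r 0.0499 F [-0.6  0.3  4.2] rv [0.1 0.2 0. ] q6 0.67
[-0.0, 2.0, -0.0]
[-0.0, 3.0, -0.0]
[-1.0, 5.0, -0.0]
[-1.0, 7.0, -0.0]
[-2.0, 9.0, -0.0]
[-2.0, 10.0, -0.0]
[-3.0, 12.0, -0.0]
```

>>> move_arm --series '[{"twist":[0,0,0],"travel":[0,2,0],"claw":10},{"twist":[0,0,0],"travel":[0,3,0],"claw":10},{"twist":[0,0,0],"travel":[-1,5,0],"claw":10},{"twist":[0,0,0],"travel":[-1,6,0],"claw":10},{"twist":[0,0,0],"travel":[-1,6,0],"claw":10},{"twist":[0,0,0],"travel":[-1,6,0],"claw":10}]'

```text
time: 14.6
ee_pos: [0.5825, -0.1777, 0.1268]
orientation: [-0.001, 0.977, 0.212, 0.001]
force: [-1.4, 5.2, 7.2]
opening: 0.0208
grasp_force: 33.2
```

```bash
python3 arc.py .534 -.1894 .05 -2 7 .1270
```

```text
t 14.6 p [ 0.5825 -0.1777  0.1268] phi deg 13.51 r 0.0499 F [-1.4  5.2  7.2] rv [-0.1  0.1  0. ] q6 0.66
[-0.0, 2.0, -0.0]
[-1.0, 3.0, -0.0]
[-1.0, 5.0, -0.0]
[-2.0, 7.0, -0.0]
[-2.0, 8.0, -0.0]
[-3.0, 10.0, -0.0]
[-4.0, 12.0, -0.0]
```

>>> move_arm --series '[{"twist":[0,0,0],"travel":[0,2,0],"claw":10},{"twist":[0,0,0],"travel":[-1,3,0],"claw":10},{"twist":[0,0,0],"travel":[-1,3,0],"claw":10},{"twist":[0,0,0],"travel":[-1,3,0],"claw":10}]'

```text
time: 15.1
ee_pos: [0.5825, -0.1779, 0.1268]
orientation: [-0.003, 0.977, 0.212, 0.001]
force: [-0.2, 12.2, 8.8]
opening: 0.0212
grasp_force: 33.5
```

```bash
python3 arc.py .534 -.1894 .05 2 3 .1270
```

```text
t 15.1 p [ 0.5825 -0.1779  0.1268] phi deg 13.29 r 0.0498 F [-0.2 12.2  8.8] rv [-0.4  0.1  0.1] q6 0.66
[0.0, -2.0, -0.0]
[1.0, -3.0, -0.0]
[1.0, -5.0, -0.0]
```

The stop is confirmed: 12 N with no motion at φ = 13.4°, close to the 14° expected from the foot. I relieve the push and then open.

>>> move_arm --series '[{"twist":[0,0,0],"travel":[1,-3,0],"claw":10},{"twist":[0,0,0],"travel":[1,-6,0.5],"claw":10},{"twist":[0,0,0],"travel":[3,-12,0.5],"claw":10},{"twist":[0,0,0],"travel":[3,-12,0.5],"claw":10}]'

```text
time: 15.6
ee_pos: [0.5807, -0.1715, 0.1268]
orientation: [0.002, 0.977, 0.213, 0.001]
force: [-2.6, -1.3, 8.3]
opening: 0.0212
grasp_force: 33.3
```

```bash
python3 arc.py .534 -.1894 .05 14 10 .1270
```

```text
t 15.6 p [ 0.5807 -0.1715  0.1268] phi deg 20.98 r 0.05 F [-2.6 -1.3  8.3] rv [ 0.2  0.1 -0. ] q6 0.67
[-1.0, -12.0, -0.0]
[-4.0, -24.0, -0.0]
[-11.0, -34.0, -0.0]
[-19.0, -43.0, -0.0]
[-30.0, -49.0, -0.0]
[-42.0, -52.0, -0.0]
[-54.0, -53.0, -1.0]
[-66.0, -51.0, -1.0]
[-77.0, -45.0, -0.0]
[-86.0, -38.0, -0.0]
```

>>> move_arm --series '[{"twist":[0,0,0],"travel":[-1,-12,0],"claw":10},{"twist":[0,0,0],"travel":[-4,-24,0],"claw":10},{"twist":[0,0,0],"travel":[-11,-34,-0.5],"claw":10},{"twist":[0,0,0],"travel":[-19,-43,-1],"claw":10},{"twist":[0,0,0],"travel":[-30,-49,-1],"claw":10},{"twist":[0,0,0],"travel":[-42,-52,-1],"claw":10},{"twist":[0,0,0],"travel":[-54,-53,-1],"claw":10},{"twist":[0,0,0],"travel":[-66,-51,-1],"claw":10},{"twist":[0,0,0],"travel":[-77,-45,-1],"claw":10},{"twist":[0,0,0],"travel":[-77,-45,-1],"claw":10}]'

```text
time: 16.85
ee_pos: [0.4915, -0.1627, 0.1268]
orientation: [0.001, 0.977, 0.212, 0.001]
force: [3.6, -4.8, 3.0]
opening: 0.0211
grasp_force: 32.8
```

```bash
python3 arc.py .534 -.1894 .05 14 10 .1270
```

```text
t 16.85 p [ 0.4915 -0.1627  0.1268] phi deg 147.91 r 0.0502 F [ 3.6 -4.8  3. ] rv [0.1 0.1 0.1] q6 0.61
[-9.0, 8.0, -0.0]
[-16.0, 18.0, -0.0]
[-21.0, 29.0, -0.0]
[-22.0, 41.0, -0.0]
[-21.0, 54.0, -0.0]
[-17.0, 65.0, -0.0]
[-10.0, 75.0, -0.0]
[-1.0, 83.0, 0.0]
[10.0, 89.0, 0.0]
[22.0, 92.0, 0.0]
```

>>> move_arm --series '[{"twist":[0,0,0],"travel":[-9,8,0],"claw":10},{"twist":[0,0,0],"travel":[-16,18,0],"claw":10},{"twist":[0,0,0],"travel":[-21,29,0],"claw":10},{"twist":[0,0,0],"travel":[-22,41,0],"claw":10},{"twist":[0,0,0],"travel":[-21,54,0],"claw":10},{"twist":[0,0,0],"travel":[-17,65,0],"claw":10},{"twist":[0,0,0],"travel":[-10,75,0],"claw":10},{"twist":[0,0,0],"travel":[-1,83,0],"claw":10},{"twist":[0,0,0],"travel":[10,89,0],"claw":10},{"twist":[0,0,0],"travel":[10,89,0],"claw":10}]'

```text
time: 18.1
ee_pos: [0.5372, -0.2392, 0.1268]
orientation: [0.001, 0.977, 0.213, 0.0]
force: [0.5, -5.5, 5.1]
opening: 0.021
grasp_force: 33.0
```

```bash
python3 arc.py .534 -.1894 .05 14 10 .1270
```

```text
t 18.1 p [ 0.5372 -0.2392  0.1268] phi deg -86.32 r 0.0499 F [ 0.5 -5.5  5.1] rv [ 0.1  0.  -0. ] q6 0.53
[12.0, 3.0, -0.0]
[24.0, 3.0, -0.0]
[36.0, 0.0, -0.0]
[47.0, -6.0, -0.0]
[56.0, -14.0, -0.0]
[62.0, -24.0, -0.0]
[67.0, -35.0, -0.0]
[68.0, -48.0, -0.0]
[66.0, -60.0, -0.0]
[61.0, -71.0, -0.0]
```

>>> move_arm --series '[{"twist":[0,0,0],"travel":[12,3,0],"claw":10},{"twist":[0,0,0],"travel":[24,3,0],"claw":10},{"twist":[0,0,0],"travel":[36,0,0],"claw":10},{"twist":[0,0,0],"travel":[47,-6,0],"claw":10},{"twist":[0,0,0],"travel":[56,-14,0],"claw":10},{"twist":[0,0,0],"travel":[62,-24,0],"claw":10},{"twist":[0,0,0],"travel":[67,-35,0],"claw":10},{"twist":[0,0,0],"travel":[68,-48,0],"claw":10},{"twist":[0,0,0],"travel":[66,-60,0],"claw":10},{"twist":[0,0,0],"travel":[66,-60,0],"claw":10}]'

```text
time: 19.35
ee_pos: [0.5695, -0.1542, 0.1267]
orientation: [-0.002, 0.977, 0.213, -0.002]
force: [-3.0, -0.4, 9.5]
opening: 0.0209
grasp_force: 33.4
```

```bash
python3 arc.py .534 -.1894 .05 14 10 .1270
```

```text
t 19.35 p [ 0.5695 -0.1542  0.1267] phi deg 44.71 r 0.05 F [-3.  -0.4  9.5] rv [-0.1 -0.3 -0.1] q6 0.69
[-6.0, -11.0, -0.0]
[-14.0, -20.0, -0.0]
[-24.0, -27.0, -0.0]
[-35.0, -31.0, -0.0]
[-47.0, -33.0, -0.0]
[-59.0, -31.0, 0.0]
[-70.0, -27.0, 0.0]
[-80.0, -20.0, 0.0]
[-88.0, -11.0, 0.0]
[-94.0, 0.0, 0.0]
```

>>> move_arm --series '[{"twist":[0,0,0],"travel":[-6,-11,-0.5],"claw":10},{"twist":[0,0,0],"travel":[-14,-20,-0.5],"claw":10},{"twist":[0,0,0],"travel":[-24,-27,-0.5],"claw":10},{"twist":[0,0,0],"travel":[-35,-31,-0.5],"claw":10},{"twist":[0,0,0],"travel":[-47,-33,-0.5],"claw":10},{"twist":[0,0,0],"travel":[-59,-31,-0.5],"claw":10},{"twist":[0,0,0],"travel":[-70,-27,-0.5],"claw":10},{"twist":[0,0,0],"travel":[-80,-20,-0.5],"claw":10},{"twist":[0,0,0],"travel":[-88,-11,-0.5],"claw":10},{"twist":[0,0,0],"travel":[-88,-11,-0.5],"claw":10}]'

```text
time: 20.6
ee_pos: [0.4844, -0.1822, 0.1267]
orientation: [-0.001, 0.977, 0.213, -0.002]
force: [-2.1, -2.6, 7.2]
opening: 0.0209
grasp_force: 33.3
```

```bash
python3 arc.py .534 -.1894 .05 14 10 .1270
```

```text
t 20.6 p [ 0.4844 -0.1822  0.1267] phi deg 171.72 r 0.0501 F [-2.1 -2.6  7.2] rv [-0.1 -0.3 -0. ] q6 0.57
[-5.0, 11.0, -0.0]
[-8.0, 23.0, -0.0]
[-7.0, 35.0, -0.0]
[-4.0, 47.0, -0.0]
[2.0, 57.0, -0.0]
[11.0, 66.0, -1.0]
[21.0, 73.0, -1.0]
[33.0, 76.0, -1.0]
[45.0, 77.0, -1.0]
[57.0, 75.0, -1.0]
```

>>> move_arm --series '[{"twist":[0,0,0],"travel":[-5,11,0],"claw":10},{"twist":[0,0,0],"travel":[-8,23,0],"claw":10},{"twist":[0,0,0],"travel":[-7,35,0],"claw":10},{"twist":[0,0,0],"travel":[-4,47,0],"claw":10},{"twist":[0,0,0],"travel":[2,57,0],"claw":10},{"twist":[0,0,0],"travel":[11,66,-0.5],"claw":10},{"twist":[0,0,0],"travel":[21,73,-0.5],"claw":10},{"twist":[0,0,0],"travel":[33,76,-0.5],"claw":10},{"twist":[0,0,0],"travel":[45,77,-0.5],"claw":10},{"twist":[0,0,0],"travel":[45,77,-0.5],"claw":10}]'

```text
time: 21.85
ee_pos: [0.5589, -0.2327, 0.1268]
orientation: [-0.001, 0.977, 0.213, -0.001]
force: [-0.1, 1.5, 4.5]
opening: 0.0212
grasp_force: 32.9
```

```bash
python3 arc.py .534 -.1894 .05 12 8 .1270
```

```text
t 21.85 p [ 0.5589 -0.2327  0.1268] phi deg -60.09 r 0.0499 F [-0.1  1.5  4.5] rv [-0.1 -0.2 -0. ] q6 0.56
[10.0, -2.0, -0.0]
[20.0, -6.0, -0.0]
[28.0, -12.0, -0.0]
[35.0, -20.0, -0.0]
[41.0, -29.0, -0.0]
[44.0, -39.0, -0.0]
[45.0, -49.0, -0.0]
[44.0, -60.0, -0.0]
```

>>> move_arm --series '[{"twist":[0,0,0],"travel":[10,-2,0],"claw":10},{"twist":[0,0,0],"travel":[20,-6,0],"claw":10},{"twist":[0,0,0],"travel":[28,-12,0],"claw":10},{"twist":[0,0,0],"travel":[35,-20,0],"claw":10},{"twist":[0,0,0],"travel":[41,-29,0],"claw":10},{"twist":[0,0,0],"travel":[43,-35,0],"claw":10},{"twist":[0,0,0],"travel":[43,-35,0],"claw":10},{"twist":[0,0,0],"travel":[43,-35,0],"claw":10}]'

```text
time: 22.85
ee_pos: [0.5836, -0.1825, 0.1268]
orientation: [-0.002, 0.977, 0.213, -0.001]
force: [-5.0, 1.9, 5.3]
opening: 0.0211
grasp_force: 33.0
```

```bash
python3 arc.py .534 -.1894 .05 2 7 .1270
```

```text
t 22.85 p [ 0.5836 -0.1825  0.1268] phi deg 7.91 r 0.0501 F [-5.   1.9  5.3] rv [-0.2 -0.2 -0. ] q6 0.66
[0.0, -2.0, -0.0]
[1.0, -3.0, -0.0]
[1.0, -5.0, -0.0]
[1.0, -7.0, -0.0]
[2.0, -9.0, -0.0]
[2.0, -10.0, -0.0]
[2.0, -12.0, -0.0]
```

>>> move_arm --series '[{"twist":[0,0,0],"travel":[1,-2,0],"claw":10},{"twist":[0,0,0],"travel":[1,-4,0],"claw":10},{"twist":[0,0,0],"travel":[1,-5,0],"claw":10},{"twist":[0,0,0],"travel":[1,-5,0],"claw":10},{"twist":[0,0,0],"travel":[1,-5,0],"claw":10},{"twist":[0,0,0],"travel":[1,-5,0],"claw":10}]'

```text
time: 23.6
ee_pos: [0.5831, -0.1796, 0.1268]
orientation: [-0.0, 0.977, 0.213, -0.001]
force: [-4.8, -2.8, 3.6]
opening: 0.021
grasp_force: 32.8
```

```bash
python3 arc.py .534 -.1894 .05 1 4 .1270
```

```text
t 23.6 p [ 0.5831 -0.1796  0.1268] phi deg 11.34 r 0.05 F [-4.8 -2.8  3.6] rv [ 0.  -0.1 -0. ] q6 0.66
[0.0, -1.0, -0.0]
[0.0, -2.0, -0.0]
[0.0, -3.0, -0.0]
[1.0, -3.0, -0.0]
```

>>> move_arm --series '[{"twist":[0,0,0],"travel":[-0.5,-1,0],"claw":10},{"twist":[0,0,0],"travel":[-0.5,-2,0],"claw":10},{"twist":[0,0,0],"travel":[-0.5,-2,0],"claw":10},{"twist":[0,0,0],"travel":[-0.5,-2,0],"claw":10},{"twist":[0,0,0],"travel":[-0.5,-2,0],"claw":10},{"twist":[0,0,0],"travel":[-0.5,-2,0],"claw":10}]'

```text
time: 24.35
ee_pos: [0.5825, -0.1775, 0.1269]
orientation: [-0.0, 0.977, 0.213, -0.0]
force: [-1.5, -3.2, -3.8]
opening: 0.0214
grasp_force: 32.2
```

```bash
python3 arc.py .534 -.1894 .05 1 2 .1270
```

```text
t 24.35 p [ 0.5825 -0.1775  0.1269] phi deg 13.79 r 0.05 F [-1.5 -3.2 -3.8] rv [-0. -0.  0.] q6 0.66
[0.0, -1.0, -0.0]
[0.0, -2.0, -0.0]
```

>>> move_arm --series '[{"twist":[0,0,0],"travel":[0,0,0],"claw":10},{"twist":[0,0,0],"travel":[0,0,0],"claw":10},{"twist":[0,0,0],"travel":[0,0,0],"claw":10},{"twist":[0,0,0],"travel":[0,0,0],"claw":10}]'

```text
time: 24.85
ee_pos: [0.5825, -0.1775, 0.127]
orientation: [-0.0, 0.977, 0.213, -0.0]
force: [-1.3, -2.9, -7.0]
opening: 0.0209
grasp_force: 31.9
```

```bash
python3 arc.py .534 -.1894 .05 1 1 .1270; python3 -c "
from h import *
cam('scene','end.png')"
```

```text
t 24.85 p [ 0.5825 -0.1775  0.127 ] phi deg 13.81 r 0.05 F [-1.3 -2.9 -7. ] rv [-0. -0.  0.] q6 0.66
[0.0, -1.0, -0.0]
```

View pics/end.png

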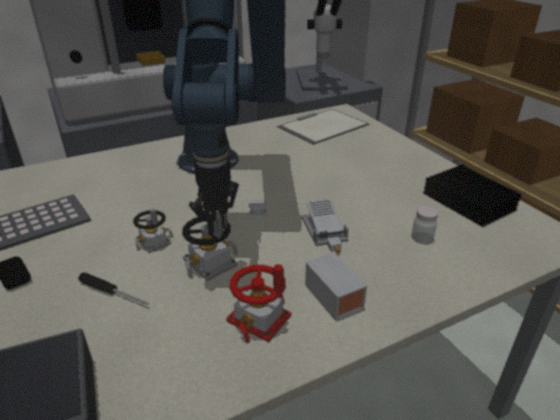

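The bystanders are unmoved (magazine at (335,289), jar at (424,225), driver at (112,288), spool at (257,208)). The pedal is back up at (323,215), and the crank is held at (217,222).

```bash
python3 -c "
from h import *
print(manip.close_job())"
```

```text
the job is handed in; nothing more can be done
None
```

The job is handed in: the pedal was pressed to its stop, held about 1 s and released, and the valve was closed to its stop and backed off two turns (measured to within about 0.5°), with the crank handle still gripped and nothing else moved.

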